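Close the key bowl, lift off the outer lid

ROBOT

A 6-joint arm with a two-finger parallel gripper is mounted at the origin on the work surface. World frame = base frame: x ahead of the robot, y to its left, z up, the work surface at z = 0. Lengths are in m, angles in rad, forces in N, time in s.
With the tool pointing down it reaches from about 0.4 to 0.825 m from the base axis. Payload 7 kg.
Tool frame: the origin (TCP) lies on the centre line of the jaws, within the pads' length; the fingertips stand 17 mm ahead of it and the grasp point (between the pads) lies 2 mm behind it; z points along the fingers, x is the direction in which the jaws open and shut, and the axes are right-handed (so a half turn about z gives the same grasp; the last joint's range is limited). The gripper opens to 85 mm and grips with 20 to 120 N. Pads are 22 mm wide; open, the fingers measure 114 mm over their backs; the gripper's body (76 mm by 85 mm) begins 54 mm behind the grasp point. The pads swing forward as they close: fully open they stand 13 mm farther back than shut.
Start: joints at [-0.829, 0.359, 0.012, 0, -1.224, -0.288], TCP at [0.296, -0.607, 0.248] pointing down, gripper open.
Joint ranges: [-3.07, 3.07], [-1.43, 2.12], [-1.02, 1.25], [-3.03, 1.67], [-3.05, -0], [-3.03, 3.03]. Speed limits (rad/s): [2.39, 2.39, 3.01, 3.14, 3.14, 3.14].

INTERFACE

Orientations are given as a unit quaternion [w, x, y, z].
In Python, from station import sense, camera, camera_model, close_job gives the robot as it stands.
- The arm moves only by the tool apply_moves, never from a script. Its argument "moves" is a list of rows, each a list of 4 numbers: the shift along the tool's x, y, z in mm, then the turn about the tool's z in degrees. In form: [[tx, ty, tz, spin], ...]. A call has 1 to 8 rows; each row is the pose to reach, as a shift and turn from the pose commanded when the call began, along the tool's axes at that moment; what a row does not reach only later rows make up. A row lasts 1/10 s, in which the tool goes at most 50 mm and 8.59 degrees, less where a joint would pass 70% of its speed; a pose out of reach is approached as far as the arm can. A call with a gripper value outside its range is refused whole. "fingers" is the closure in counts, from 0 (fully open) to 255 (shut), set as the call begins (left out, the last holds). The fingers move at their own pace and stop on an object; "grip_force" is the grip in N (left out, the last holds). Time passes only in rows, so rows that repeat a pose let the fingers close. It gives the time, the measured TCP pose, the force and the opening at its end, in the units of the state.
- sense(): the state, without advancing time (a new reading comes with each control period).
- camera(name): name is "scene" or "top" or "wrist"; returns the picture (400x640x3 uint8, red, green, blue); there is no depth.
- camera_model(name): a dict with "fx", "fy", "cx", "cy" (pixels), "R" (3x3) and "t" (3): a world point X has camera coordinates R X + t. Camera axes: x right, y down, z forward; pixel columns grow to the right and rows downward; lengths in m; the calibration is good to about 2 mm. A picture is of the moment at which its call begins: read the wrist's pose just before it. camera_model takes no time and is no camera call; for the wrist camera it gives the pose at the moment of the call.
- close_job(): hands the job in, once; it reports no verdict.
The state is a dict: "time": time; "joint_pos": joint angles; "qd": joint speeds; "tau": joint torques, N m; "tcp_pos": TCP position; "tcp_rot": TCP orientation; "ft_force": force on the tool from outside, world axes, zero at the start; "ft_torque": the same for the moment, N m; "gripper_width": finger opening in m.
Only numpy, scipy, OpenCV 4.12 (cv2) and the standard library are available. Lean on these libraries where they do the work, as an engineer would, in place of code of your own. Each camera call takes 0.05 s, during which the arm holds its last target.

TASK

Two matching blue bowls stand on the ledge: one has the house keys in it, the other only a cork stopper. Take the nested pair of lids by the wooden knob, carry both lids together and set them down on the bowl with the keys, without dropping them, so that the wooden inner lid sits flat in its mouth. Then take the blue outer lid by its white collar, lift it off alone so the inner lid stays seated, and finish still holding it level in the gripper, raised at least 3 cm clear above the top of the wooden knob; leave the bowls where they stand and everything else undisturbed.

Things in the scene. Friction and masses are not known exactly. Their poses are not given: they have to be found in the camera images.
- bowl_a: one of two identical blue glazed ceramic bowls, free-standing, 0.7 kg, 104 mm outside diameter at the mouth, 48 mm tall, wall 6 mm (mouth 92 mm inside), floor 6 mm thick; origin at the centre of its underside, z up. Either bowl may be the one with the keys in it. 
- bowl_b: one of two identical blue glazed ceramic bowls, free-standing, 0.7 kg, 104 mm outside diameter at the mouth, 48 mm tall, wall 6 mm (mouth 92 mm inside), floor 6 mm thick; origin at the centre of its underside, z up. Either bowl may be the one with the keys in it. 
- keys: two small keys (brass and steel) on an aluminium ring, one rigid piece about 57 mm long and 4 mm thick, lying on the floor of one of the two bowls; origin in the middle of the piece on its underside, so within 20 mm of that bowl's axis
- stopper: cork bottle stopper with a pale wooden top, 28 mm diameter, 26 mm tall, standing on the floor of the other bowl; origin at the centre of its underside
- inner_lid: wooden inner lid, 0.14 kg: plug 84 mm diameter, 8 mm deep (4 mm play in a bowl's mouth); above it a flange 103 mm diameter, 5 mm thick, that rests on the bowl's rim; in the middle a pale round knob 20 mm diameter, its top 70 mm above the origin. Origin: centre of the plug's underside, z up. It starts standing on the ledge; seated, its origin is 40 mm above the bowl's
- outer_lid: blue outer lid, 0.16 kg, loose on the inner lid's flange, the knob passing freely up through it: disc 114 mm diameter, rim skirt 9 mm high (2 mm play round the flange), upright white collar in the middle, 42 mm outside, 30 mm inside. Origin on the axis at the skirt's lower edge, z up: disc top at 9 mm, collar from 9 to 35 mm. Nested, its origin is 9 mm above the inner lid's, the knob's top 26 mm above the collar
- case: black sunglasses case, 155 x 60 x 46 mm, lying on the ledge, long side along its y; origin at the centre of its underside; bystander
- vase: small green glass vase, 72 mm diameter, 125 mm tall; origin at the centre of its underside; bystander
- opener: flat steel bottle opener, 110 mm long along its x, up to 38 mm wide, 6 mm thick; origin on the underside near the middle; bystander
There are look-alikes about, which are no part of the job. Leave any purple look-alike of the bowl_b alone.

How it is judged:
By the outcome, as a careful person would: the job done as asked, in the order asked, and still so for the second after the job is handed in, while the arm keeps its last pose, push and grip.
It also fails if it takes over 48 s, if anything falls off the work surface, if the arm or the gripper's body presses on something with over 40 N, if the wrist force passes 120 N, or if a joint passes its speed limit or range.

## Working session

There is one attempt and no reset: what is moved stays moved. The work goes in short steps, Python scripts to look and compute and a tool call to move; the robot and the scene stay as the last step left them, time stands still between calls to the robot, and variables do not carry over. Pictures are saved under pics/ and viewed, and the job is handed in when it is done.

Besides the shell and the picture viewer there is one more tool, called after "Request:" by a JSON object that holds its "op" and its "data", one argument or row to a line. apply_moves: Moves the arm, as the interface text tells. Its arguments: {"type":"object","properties":{"moves":{"type":"array","items":{"type":"array","items":{"type":"number"}}},"fingers":{"type":"number"},"grip_force":{"type":"number"}},"required":["moves"]}

```bash
mkdir -p pics; ls
python3 - <<'E'
from station import *
import cv2
print(sense())
for n in("scene","top"):
    m=camera_model(n);print(n,m)
    cv2.imwrite(f"pics/{n}0.png",camera(n)[:,:,::-1])
E
```

```text
pics
{'time': 0.0, 'joint_pos': array([-8.28891206e-01,  3.59393425e-01,  1.10408492e-02, -3.75000691e-04,
       -1.22406565e+00, -2.88115779e-01]), 'qd': array([-0.00057803,  0.00102975, -0.00152016,  0.00187517,  0.00205114,
        0.0010609 ]), 'tau': array([ 5.04685522e-04, -5.83316267e+01,  2.93418074e+01,  6.93687424e+00,
       -6.02979751e-03, -6.76151308e-05]), 'tcp_pos': array([ 0.29569818, -0.60627762,  0.2473471 ]), 'tcp_rot': array([-7.34397538e-04,  5.29971653e-01,  8.48014952e-01,  3.86493872e-04]), 'ft_force': array([ 0.77654504, -0.18520817, -0.25747354]), 'ft_torque': array([-0.00279472, -0.01793476, -0.01262349]), 'gripper_width': 0.0854275423797278}
scene {'fx': 361.0393017534495, 'fy': 361.0393017534495, 'cx': 320.74433613192014, 'cy': 197.51556781649015, 'R': array([[ 0.52281777,  0.8523971 , -0.00898684],
       [ 0.66579559, -0.41490387, -0.6201379 ],
       [-0.53233242,  0.31823571, -0.78444135]]), 't': array([-0.40207502, -0.33869406,  1.10783478])}
top {'fx': 373.84333475734644, 'fy': 373.84333475734644, 'cx': 323.425760141762, 'cy': 194.8074623849373, 'R': array([[-0.01467334, -0.99989177,  0.00107092],
       [-0.98716214,  0.01431616, -0.15907848],
       [ 0.15904593, -0.00339139, -0.98726536]]), 't': array([0.10499677, 0.60375339, 0.93872892])}
```

View pics/scene0.png

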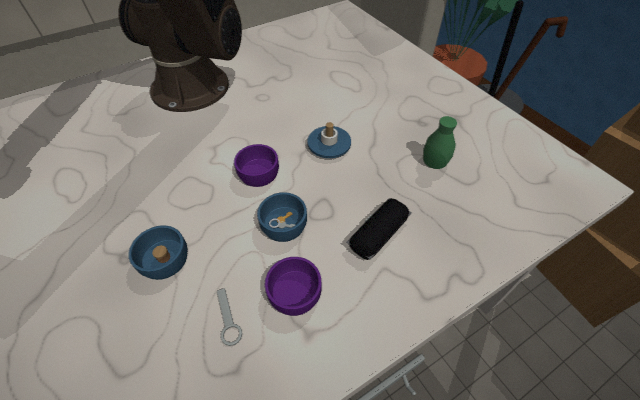

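View pics/top0.png

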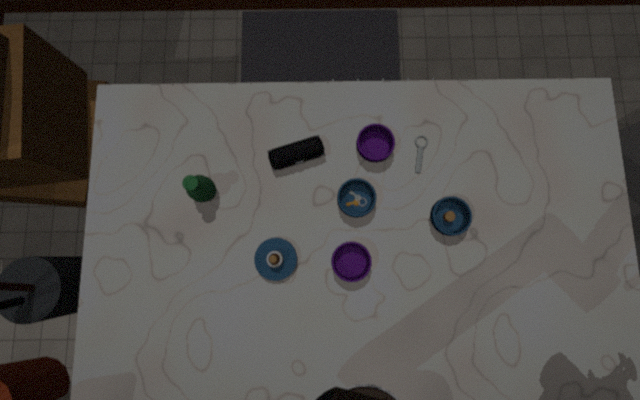

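The picture shows these candidates:
- **Blue bowls:** one with keys at top (357,198) / scene (282,217), and one with the stopper at top (451,216) / scene (159,252).
- **Purple look-alikes:** top (375,143) and (351,262).
- **Lid pair:** top (275,259) / scene (329,141).

The target is the blue bowl with the keys. I'll confirm it in an enlarged crop and measure.

```bash
cat > h.py <<'E'
import numpy as np, cv2
from station import *
def ray(m,u,v):
    R=np.array(m["R"]);t=np.array(m["t"])
    d=R.T@np.array([(u-m["cx"])/m["fx"],(v-m["cy"])/m["fy"],1.]);return -R.T@t,d/np.linalg.norm(d)
def plane(m,u,v,z):
    o,d=ray(m,u,v);return o+d*(z-o[2])/d[2]
def proj(m,X):
    c=np.array(m["R"])@np.array(X)+np.array(m["t"]);return np.array([m["cx"]+m["fx"]*c[0]/c[2],m["cy"]+m["fy"]*c[1]/c[2]])
def circ(P):
    A=np.c_[2*P[:,:2],np.ones(len(P))];s=np.linalg.lstsq(A,(P[:,:2]**2).sum(1),rcond=None)[0]
    return s[:2],np.sqrt(s[2]+s[0]**2+s[1]**2)
def blobs(img,lo,hi,amin=80):
    h=cv2.cvtColor(img,cv2.COLOR_RGB2HSV);k=cv2.inRange(h,lo,hi)
    c,_=cv2.findContours(k,cv2.RETR_EXTERNAL,cv2.CHAIN_APPROX_NONE)
    return [x[:,0] for x in c if cv2.contourArea(x)>amin]
def tomm(d):  # world shift (m) -> tool axes mm
    from scipy.spatial.transform import Rotation as Ro
    w,x,y,z=sense()["tcp_rot"];return Ro.from_quat([x,y,z,w]).as_matrix().T@np.array(d)*1e3
E
python3 - <<'E'
from h import *
for n in("top","scene"):
    im=cv2.imread(f"pics/{n}0.png")[:,:,::-1].copy();m=camera_model(n)
    for c in blobs(im,(95,90,30),(115,255,255),300):
        hull=cv2.convexHull(c)[:,0]
        z=0.048
        for z in(.018,.048):
            P=np.array([plane(m,u,v,z) for u,v in c]); cc,r=circ(P)
            print(n,c.mean(0).round(),cv2.contourArea(c),z,cc.round(4),r.round(4))
    if n=="top": cv2.imwrite("pics/crop0.png",cv2.resize(im[120:300,230:490],None,fx=3,fy=3,interpolation=2)[:,:,::-1])
E
```

```text
top [275. 259.] 1305.5 0.018 [0.4406 0.2261] 0.0536
top [275. 259.] 1305.5 0.048 [0.4408 0.2223] 0.052
top [451. 216.] 1132.0 0.018 [ 0.5484 -0.2475] 0.0514
top [451. 216.] 1132.0 0.048 [ 0.5454 -0.2371] 0.0498
top [356. 197.] 1071.0 0.018 [0.602  0.0071] 0.0505
top [356. 197.] 1071.0 0.048 [0.5974 0.0098] 0.049
scene [159. 252.] 2292.0 0.018 [ 0.5368 -0.2423] 0.0594
scene [159. 252.] 2292.0 0.048 [ 0.5598 -0.238 ] 0.0566
scene [282. 216.] 1806.0 0.018 [0.5904 0.0118] 0.0582
scene [282. 216.] 1806.0 0.048 [0.6108 0.0042] 0.0555
scene [329. 141.] 717.0 0.018 [0.4476 0.2221] 0.0496
scene [329. 141.] 717.0 0.048 [0.4748 0.2046] 0.0473
scene [492.  40.] 1297.5 0.018 [0.3998 1.0217] 0.1849
scene [492.  40.] 1297.5 0.048 [0.4292 0.9665] 0.1762
scene [565.  53.] 14415.0 0.018 [0.579  1.1923] 0.3415
scene [565.  53.] 14415.0 0.048 [0.6    1.1291] 0.3255
scene [460.  18.] 1097.0 0.018 [0.1517 0.9613] 0.122
scene [460.  18.] 1097.0 0.048 [0.1929 0.909 ] 0.1163
```

View pics/crop0.png

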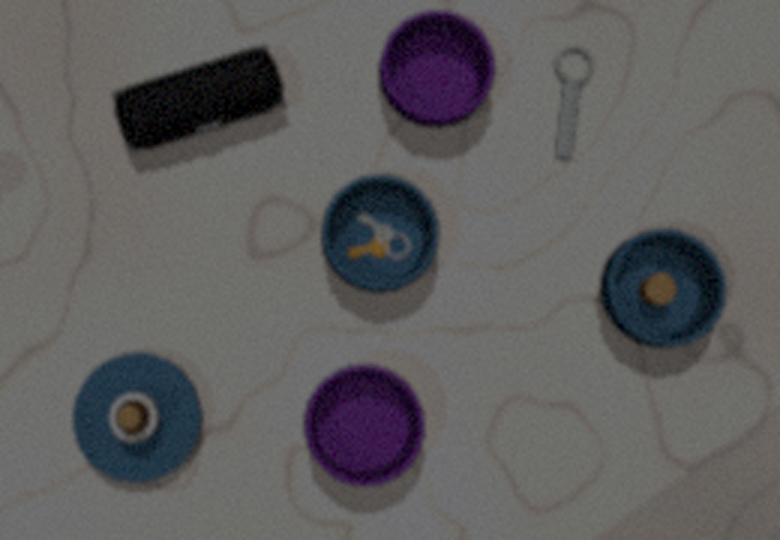

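Confirmed: the middle blue bowl holds the keys. I'll go over it with the wrist camera first.

Request:
{"op": "apply_moves", "data": {
  "moves": [
    [26, 34, 0, 0],
    [53, 68, 0, 0],
    [79, 101, 0, 0],
    [106, 135, 0, 0],
    [132, 169, 0, 0],
    [158, 203, 0, 0],
    [185, 236, 0, 0],
    [211, 270, 0, 0]
  ]
}}

```text
time: 0.9
tcp_pos: [0.4462, -0.2969, 0.2481]
tcp_rot: [-0.0, 0.53, 0.848, 0.0]
ft_force: [0.2, -0.7, 0.1]
gripper_width: 0.0852
```

Request:
{"op": "apply_moves", "data": {
  "moves": [
    [26, 34, 0, 0],
    [53, 68, 0, 0],
    [79, 101, 0, 0],
    [106, 135, 0, 0],
    [132, 169, 0, 0],
    [158, 203, 0, 0],
    [170, 220, 0, 0],
    [170, 220, 0, 0]
  ]
}}

```text
time: 1.7
tcp_pos: [0.5702, -0.0473, 0.2476]
tcp_rot: [-0.0, 0.529, 0.849, -0.0]
ft_force: [-0.9, -1.0, 0.1]
gripper_width: 0.0853
```

Run:
```python
from h import *
s=sense();print(s['time'],s['tcp_pos'],s['tcp_rot'],s['joint_pos'])
m=camera_model("wrist");im=camera("wrist");print(m)
cv2.imwrite("pics/w1.png",im[:,:,::-1])
print(proj(m,[.598,.009,.048]))
```

```text
1.7 [ 0.57015086 -0.04725209  0.24759929] [-3.58366798e-04  5.28734745e-01  8.48787003e-01 -2.54547607e-04] [ 2.59071413e-01  1.91427558e-01 -2.20180005e-01 -1.89164864e-04
 -1.16005063e+00 -1.37321435e+00]
{'fx': 296.94518786711353, 'fy': 296.94518786711353, 'cx': 324.1239436893661, 'cy': 191.68557641138366, 'R': array([[-4.40414306e-01,  8.97794652e-01, -4.55171058e-05],
       [ 8.49685723e-01,  4.16830782e-01,  3.22933850e-01],
       [ 2.89947257e-01,  1.42186013e-01, -9.46421537e-01]]), 't': array([ 0.29458018, -0.50624602,  0.22302524])}
[357.24414531 209.48747854]
```

View pics/w1.png

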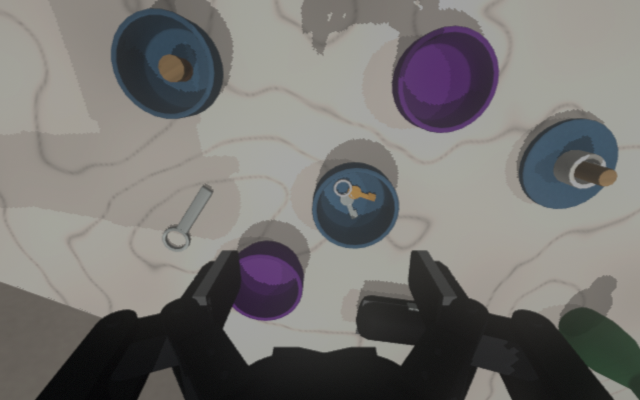

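The wrist view shows the keys bowl at (356,205), the stopper bowl at (167,63), the lid at (568,163) with its knob at (608,177), and purple bowls at (446,78) and (266,280).

Run:
```python
from h import *
m=camera_model("wrist")
im=cv2.imread("pics/w1.png")[:,:,::-1].copy()
for c in blobs(im,(95,70,20),(115,255,255),800):
    z=.018 if c.mean(0)[0]>500 else .048
    P=np.array([plane(m,u,v,z) for u,v in c]); cc,r=circ(P)
    res=np.abs(np.hypot(*(P[:,:2]-cc).T)-r); 
    for _ in range(3):
        k=res<.0025;cc,r=circ(P[k]);res=np.abs(np.hypot(*(P[:,:2]-cc).T)-r)
    print(c.mean(0).round(),z,cc.round(4),r.round(4),k.mean())
print(plane(m,608,177,.070))
m=camera_model("top");print(proj(m,[.441,.226,.07]))
im=cv2.imread("pics/top0.png")[:,:,::-1].copy()
# knob: brown inside white collar
for c in blobs(im,(8,60,60),(25,255,255),10):
    mm=cv2.minEnclosingCircle(c);print("knob",mm,plane(m,*mm[0],.07))
```

```text
[355. 208.] 0.048 [0.5981 0.0052] 0.0502 1.0
[570. 164.] 0.018 [0.4349 0.2583] 0.018 0.06284153005464481
[163.  63.] 0.048 [ 0.5453 -0.2435] 0.0507 1.0
[0.43983126 0.22384722 0.07      ]
[272.71378036 258.71357972]
knob ((5.0, 390.5), 9.861641883850098) [0.1413013 0.860458  0.07     ]
knob ((272.5, 258.125), 4.155292510986328) [0.44246583 0.22654701 0.07      ]
knob ((449.5, 215.6666717529297), 5.069072723388672) [ 0.54297616 -0.22557038  0.07      ]
knob ((352.5, 203.0), 6.800835609436035) [0.57929201 0.0217829  0.07      ]
knob ((80.5, 183.5), 6.041623115539551) [0.64053642 0.72543639 0.07      ]
knob ((93.0, 118.0), 21.095121383666992) [0.81816363 0.7078767  0.07      ]
knob ((14.0, 90.5), 67.86209106445312) [0.89909545 0.9275078  0.07      ]
```

Request:
{"op": "apply_moves", "data": {
  "moves": [
    [43, 1, 0, 0],
    [86, 1, 0, 0],
    [129, 2, 0, 0],
    [172, 3, 0, 0],
    [215, 3, 10, 0],
    [258, 4, 25, 0],
    [302, 5, 40, 0],
    [302, 5, 40, 0]
  ]
}}

```text
time: 2.55
tcp_pos: [0.4391, 0.2258, 0.2066]
tcp_rot: [-0.001, 0.529, 0.849, -0.001]
ft_force: [0.5, -1.3, 0.4]
gripper_width: 0.0853
```

Run:
```python
from h import *
s=sense();print(s['time'],s['tcp_pos'],s['tcp_rot'],s['joint_pos'])
m=camera_model("wrist");im=camera("wrist")
cv2.imwrite("pics/w2.png",im[:,:,::-1])
print(proj(m,[.441,.2255,.070]),proj(m,[.441,.2255,.044]),proj(m,[.441,.2255,.018]))
```

```text
2.55 [0.4391341  0.22578555 0.20664403] [-5.58361298e-04  5.28768015e-01  8.48765556e-01 -1.05137791e-03] [ 8.73206685e-01  9.35516619e-02 -4.37212638e-01 -9.39590191e-04
 -1.04227059e+00 -1.98702968e+00]
[324.16297118 187.38054912] [324.17243949 179.50594069] [324.18047951 172.81921209]
```

View pics/w2.png

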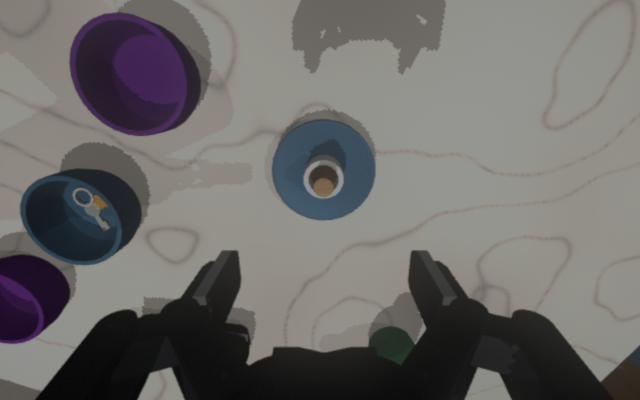

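The lid disc is centred near (323,170) and the knob top at (323,187), close to the predictions. I'll fit it precisely.

Run:
```python
from h import *
m=camera_model("wrist")
im=cv2.imread("pics/w2.png")[:,:,::-1].copy()
for c in blobs(im,(95,70,20),(115,255,255),800):
    z=.018 if 280<c.mean(0)[0]<380 else .048
    P=np.array([plane(m,u,v,z) for u,v in c]); cc,r=circ(P)
    print(c.mean(0).round(),z,cc.round(4),r.round(4),np.abs(np.hypot(*(P[:,:2]-cc).T)-r).max())
for c in blobs(im,(5,70,60),(25,255,255),100):
    (q,rr)=cv2.minEnclosingCircle(c);print("knob",q,rr,plane(m,*q,.07))
s=sense()
print(proj(m,s['tcp_pos']))
```

```text
[ 76. 214.] 0.048 [0.5989 0.0057] 0.0522 0.005894297159537841
[323. 170.] 0.018 [0.4423 0.2231] 0.0555 0.0009066107138587035
knob (100.0, 200.5) 8.90234661102295 [0.54801502 0.03873682 0.07      ]
knob (323.0, 186.13636779785156) 10.064459800720215 [0.4416788  0.22287692 0.07      ]
[326.22259203 269.19372393]
```

Request:
{"op": "apply_moves", "data": {
  "moves": [
    [-1, 0.5, 25, 0],
    [-3, 1, 55, 0],
    [-3, 1, 80, 0],
    [-3, 1, 90, 0],
    [-3, 1, 90, 0]
  ]
}}

```text
time: 3.1
tcp_pos: [0.4435, 0.2203, 0.1175]
tcp_rot: [-0.0, 0.531, 0.848, -0.001]
ft_force: [1.0, 0.4, 0.5]
gripper_width: 0.0854
```

Run:
```python
from h import *
s=sense();print(s['time'],s['tcp_pos'],s['tcp_rot'])
m=camera_model("wrist");im=camera("wrist")
cv2.imwrite("pics/w3.png",im[:,:,::-1])
for c in blobs(im,(95,70,20),(115,255,255),4000):
    P=np.array([plane(m,u,v,.018) for u,v in c]); cc,r=circ(P)
    print(c.mean(0).round(),cc.round(4),r.round(4),np.abs(np.hypot(*(P[:,:2]-cc).T)-r).max())
for c in blobs(im,(5,70,60),(25,255,255),100):
    (q,rr)=cv2.minEnclosingCircle(c);X=plane(m,*q,.07);print("knob",q,rr,X,tomm(X-s['tcp_pos']))
```

```text
3.1 [0.44353885 0.2203048  0.11751564] [-1.75685982e-04  5.30593823e-01  8.47625262e-01 -1.25688673e-03]
[ 36. 254.] [0.6112 0.0171] 0.0505 0.04976167595445699
[331. 194.] [0.441  0.2244] 0.0558 0.0007640979037676354
knob (333.20928955078125, 225.93023681640625) 14.339920997619629 [0.44047819 0.22408794 0.07      ] [ 4.76803221 -1.07724229 47.51337861]
```

View pics/w3.png

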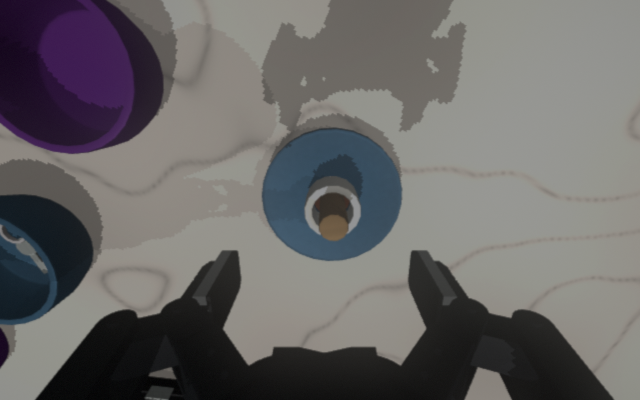

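The knob top is at (333,226), about 4.8 mm off to tool +x. I'll correct for that and descend.

Request:
{"op": "apply_moves", "data": {
  "moves": [
    [3, -0.5, 10, 0],
    [5, -1, 25, 0],
    [5, -1, 40, 0],
    [5, -1, 50, 0],
    [5, -1, 52, 0],
    [5, -1, 52, 0]
  ]
}}

```text
time: 3.75
tcp_pos: [0.4407, 0.2261, 0.0664]
tcp_rot: [0.0, 0.53, 0.848, 0.0]
ft_force: [0.1, 0.3, -0.8]
gripper_width: 0.0851
```

Run:
```python
from h import *
s=sense();print(s['time'],s['tcp_pos'],s['tcp_rot'])
m=camera_model("wrist");im=camera("wrist")
cv2.imwrite("pics/w4.png",im[:,:,::-1])
for c in blobs(im,(95,70,20),(115,255,255),4000):
    P=np.array([plane(m,u,v,.018) for u,v in c]); cc,r=circ(P)
    print(c.mean(0).round(),cc.round(4),r.round(4),np.abs(np.hypot(*(P[:,:2]-cc).T)-r).max())
print(proj(m,s['tcp_pos']),proj(m,[.441,.224,.07]))
```

```text
3.75 [0.44065004 0.22614221 0.06643966] [6.75119057e-05 5.29836262e-01 8.48099954e-01 2.47473476e-06]
[322. 218.] [0.4412 0.2246] 0.056 0.0027207912953591956
[326.21464744 269.23529522] [321.967745   272.32298051]
```

View pics/w4.png

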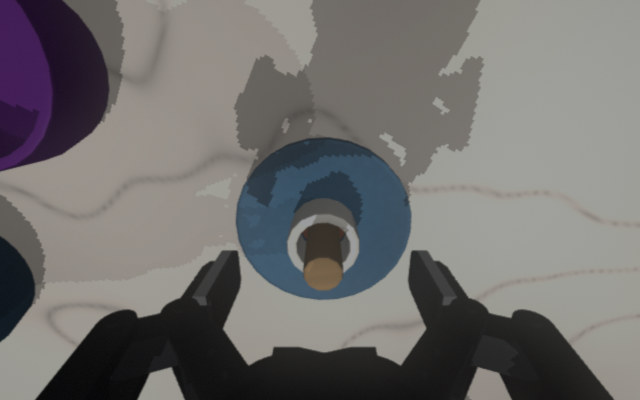

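Knob at (323,273) is centred between the jaws to about 1.5 mm. Closing now.

Request:
{"op": "apply_moves", "data": {
  "moves": [
    [-1.5, 0, 1, 0],
    [-1.5, 0, 1, 0],
    [-1.5, 0, 1, 0],
    [-1.5, 0, 1, 0],
    [-1.5, 0, 1, 0],
    [-1.5, 0, 1, 0],
    [-1.5, 0, 1, 0],
    [-1.5, 0, 1, 0]
  ],
  "fingers": 255,
  "grip_force": 50
}}

```text
time: 4.6
tcp_pos: [0.4412, 0.2248, 0.0655]
tcp_rot: [0.0, 0.53, 0.848, 0.0]
ft_force: [-0.8, 1.2, 2.6]
gripper_width: 0.0178
```

Request:
{"op": "apply_moves", "data": {
  "moves": [
    [0, 0, 0, 0],
    [0, 0, 0, 0]
  ]
}}

```text
time: 4.8
tcp_pos: [0.4412, 0.2248, 0.0655]
tcp_rot: [0.0, 0.53, 0.848, 0.0]
ft_force: [-1.9, 0.8, 4.2]
gripper_width: 0.0185
```

Run:
```python
from h import *
s=sense();print(s['time'],s['tcp_pos'],s['tcp_rot'],s['gripper_width'])
m=camera_model("wrist");im=camera("wrist")
cv2.imwrite("pics/w5.png",im[:,:,::-1])
for c in blobs(im,(95,70,20),(115,255,255),4000):
    P=np.array([plane(m,u,v,.018) for u,v in c]); cc,r=circ(P)
    print(c.mean(0).round(),cc.round(4),r.round(4),np.abs(np.hypot(*(P[:,:2]-cc).T)-r).max())
```

```text
4.8 [0.44124751 0.22481673 0.06546845] [3.76668391e-05 5.29867422e-01 8.48080470e-01 1.75856686e-04] 0.018499281351507243
[323. 209.] [0.4377 0.2215] 0.0479 0.03234872000388252
```

View pics/w5.png

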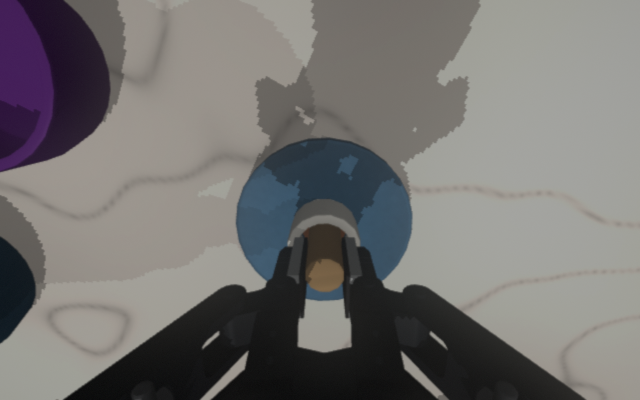

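Request:
{"op": "apply_moves", "data": {
  "moves": [
    [0, 0, -2, 0],
    [0, 0, -8, 0],
    [0, 0, -18, 0],
    [0, 0, -30, 0],
    [0, 0, -30, 0],
    [0, 0, -30, 0]
  ]
}}

```text
time: 5.45
tcp_pos: [0.4412, 0.2247, 0.0956]
tcp_rot: [-0.0, 0.53, 0.848, 0.0]
ft_force: [0.1, -0.2, -3.4]
gripper_width: 0.0182
```

Run:
```python
from h import *
s=sense();print(s['time'],s['tcp_pos'],s['tcp_rot'],s['gripper_width'],s['ft_force'])
m=camera_model("wrist");im=camera("wrist")
cv2.imwrite("pics/w6.png",im[:,:,::-1])
cv2.imwrite("pics/s6.png",cv2.resize(camera("scene")[40:240,220:440],None,fx=3,fy=3)[:,:,::-1])
```

```text
5.45 [0.44117675 0.22470215 0.0956211 ] [-2.32656477e-05  5.30030557e-01  8.47978406e-01  4.80097423e-04] 0.018171557322741803 [ 0.10758914 -0.16890566 -3.43727996]
```

View pics/w6.png

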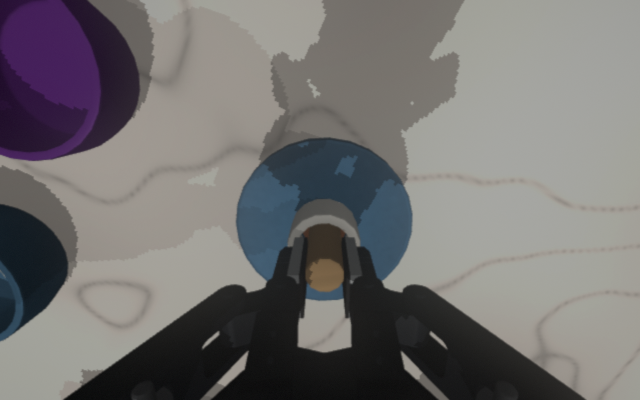

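View pics/s6.png

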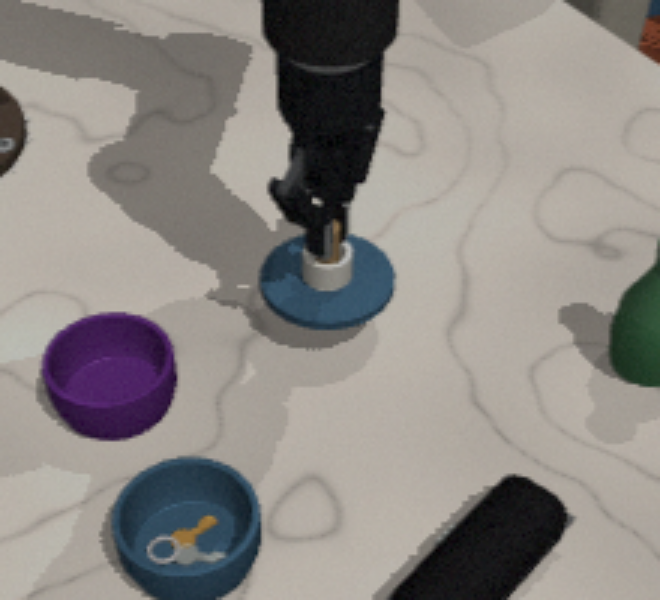

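Both lids are lifted level, at −3.4 N. I'll carry them to a stop short of the bowl so the bowl can be measured beside the held lids.

Request:
{"op": "apply_moves", "data": {
  "moves": [
    [0, 0, -20, 0],
    [-10, 5, -45, 0],
    [-35, 12, -60, 0],
    [-65, 20, -70, 0],
    [-95, 30, -70, 0],
    [-125, 40, -70, 0],
    [-145, 45, -70, 0],
    [-150, 45, -70, 0]
  ]
}}

```text
time: 6.35
tcp_pos: [0.5481, 0.1079, 0.1642]
tcp_rot: [-0.0, 0.531, 0.847, -0.001]
ft_force: [-0.6, 0.1, -3.9]
gripper_width: 0.0181
```

Request:
{"op": "apply_moves", "data": {
  "moves": [
    [0, 0, 0, 0],
    [0, 0, 0, 0],
    [0, 0, 0, 0]
  ]
}}

```text
time: 6.65
tcp_pos: [0.5468, 0.1102, 0.1652]
tcp_rot: [-0.0, 0.53, 0.848, -0.0]
ft_force: [0.0, -0.1, -2.6]
gripper_width: 0.0181
```

Run:
```python
from h import *
s=sense();print(s['time'],s['tcp_pos'],s['tcp_rot'],s['gripper_width'],s['ft_force'])
m=camera_model("wrist");im=camera("wrist")
cv2.imwrite("pics/w7.png",im[:,:,::-1])
zt=s['tcp_pos'][2]
for c in blobs(im,(95,70,20),(115,255,255),1500):
    u=c.mean(0)[0]
    z=.048 if u<230 else zt-.0475
    P=np.array([plane(m,a,b,z) for a,b in c])
    if u>230: P=P[c[:,1]<235]
    cc,r=circ(P); d=np.abs(np.hypot(*(P[:,:2]-cc).T)-r)
    print(c.mean(0).round(),cc.round(4),r.round(4),d.max(),tomm(np.r_[cc,z]-s['tcp_pos']))
for c in blobs(im,(5,70,60),(25,255,255),100):
    (q,rr)=cv2.minEnclosingCircle(c);X=plane(m,*q,zt+.0045);print("knob",q,rr,tomm(X-s['tcp_pos']))
```

```text
6.65 [0.54679494 0.11018742 0.16518351] [-1.25599392e-04  5.29528416e-01  8.48292188e-01 -7.38869240e-05] 0.018112604691834556 [ 0.04569306 -0.08496187 -2.55010839]
[281. 202.] [0.5574 0.074 ] 0.0656 0.050366610222250335 [-37.14401474  -6.40110962  47.49509168]
knob (324.0, 257.1515197753906) 33.39206314086914 [-1.11658853 -9.54431064 -4.50039353]
knob (220.77999877929688, 175.32000732421875) 18.855091094970703 [-45.241473   -49.58121169  -4.50707768]
```

View pics/w7.png

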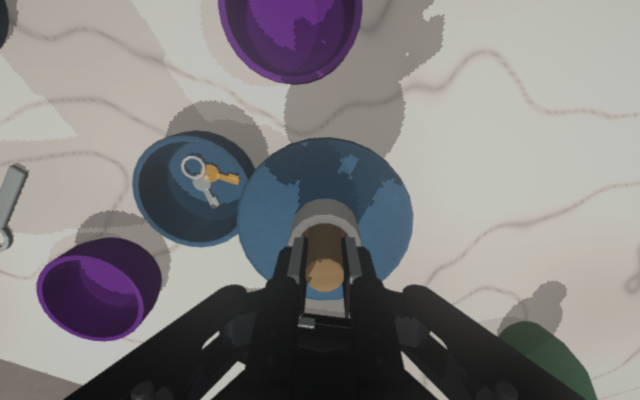

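The keys bowl is at (195,188), touching the held lid's outline at (325,215). I'll fit the bowl's far-side rim only, with the known radius.

```bash
cat > bowlfit.py <<'E'
from h import *
from scipy.optimize import least_squares
def fit(c,m,z,r,c0=(.598,.006)):
    P=np.array([plane(m,a,b,z) for a,b in c])[:,:2]
    f=least_squares(lambda x:np.hypot(*(P-x).T)-r,c0,loss="soft_l1",f_scale=.0007)
    g=circ(P);return f.x,np.abs(f.fun).mean(),g
E
python3 - <<'E'
from bowlfit import *
m=camera_model("wrist");s=sense()
im=cv2.imread("pics/w7.png")[:,:,::-1].copy()
c=max(blobs(im,(95,70,20),(115,255,255),1500),key=len)
for name,k in (("left",c[:,0]<150),("far",(c[:,0]<232)&(c[:,1]>160)),("all",(c[:,0]<228))):
    x,e,g=fit(c[k],m,.048,.052);print(name,k.sum(),x,e,g,tomm(np.r_[x,.048]-s['tcp_pos']))
    if name=="far": best=x
v=im.copy()
for a in np.linspace(0,6.28,200):
    for r,col in((.052,(255,255,0)),(.046,(0,255,0))):
        p=proj(m,[best[0]+r*np.cos(a),best[1]+r*np.sin(a),.048]).round().astype(int);v[p[1],p[0]]=col
cv2.imwrite("pics/o7.png",cv2.resize(v[100:280,100:360],None,fx=3,fy=3,interpolation=0)[:,:,::-1])
E
```

```text
left 75 [0.59922025 0.00849076] 0.00023166351179233473 (array([0.59958263, 0.00714562]), np.float64(0.05071574914786866)) [-114.41947712    2.30089244  117.31724673]
far 145 [0.59786641 0.00752389] 0.0005067806578337219 (array([0.59984467, 0.00678318]), np.float64(0.05031057283638075)) [-114.69330384    0.65993719  117.31716864]
all 232 [0.59909393 0.00845517] 0.0008525041547546876 (array([0.59931889, 0.00706238]), np.float64(0.05073425727901123)) [-114.39595507    2.17177408  117.31724634]
```

View pics/o7.png

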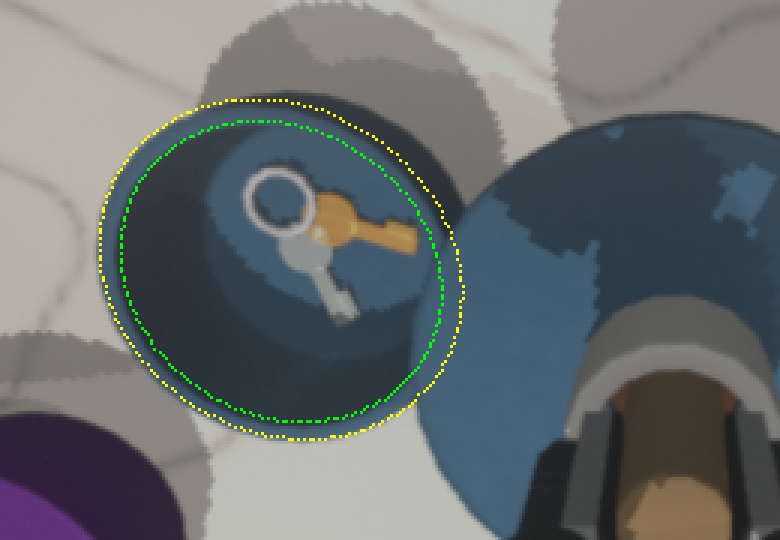

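Request:
{"op": "apply_moves", "data": {
  "moves": [
    [-20, 18, 0, 0],
    [-50, 40, 0, 0],
    [-80, 70, 0, 0],
    [-105, 95, 0, 0],
    [-114, 110, 0, 0],
    [-114, 110, 0, 0],
    [-114, 110, 0, 0],
    [-114, 110, 0, 0]
  ]
}}

```text
time: 7.5
tcp_pos: [0.6953, 0.0559, 0.1653]
tcp_rot: [-0.0, 0.53, 0.848, -0.0]
ft_force: [-1.0, 0.6, -2.7]
gripper_width: 0.0179
```

Run:
```python
from bowlfit import *
s=sense();print(s['time'],s['tcp_pos'],s['tcp_rot'],s['gripper_width'],s['qd'].round(4))
m=camera_model("wrist");im=camera("wrist")
cv2.imwrite("pics/w8.png",im[:,:,::-1])
p=proj(m,[.5985,.0078,.048]);print(p)
v=im.copy();best=(.5985,.0078)
for c in blobs(im,(95,70,20),(115,255,255),1500):
    print(c.mean(0),c.min(0),c.max(0))
    k=c[:,1]<135
    x,e,g=fit(c[k],m,.048,.052);print(x,e,g,tomm(np.r_[x,.048]-s['tcp_pos']))
for a in np.linspace(0,6.28,200):
    for r,col in((.052,(255,255,0)),(.046,(0,255,0))):
        p=proj(m,[best[0]+r*np.cos(a),best[1]+r*np.sin(a),.048]).round().astype(int)
        if 0<=p[0]<640 and 0<=p[1]<400: v[p[1],p[0]]=col
cv2.imwrite("pics/o8.png",cv2.resize(v[0:200,200:450],None,fx=3,fy=3,interpolation=0)[:,:,::-1])
```

```text
7.5 [0.69532877 0.05592589 0.16533209] [-2.09337676e-04  5.29564023e-01  8.48269939e-01 -1.16175475e-04] 0.017889580328232377 [ 0.0012 -0.0094 -0.0017  0.002   0.0001  0.001 ]
[324.46249569  56.35504841]
[322.85714286 211.0375    ] [235 141] [409 281]Traceback (most recent call last):
  File "<stdin>", line 10, in <module>
  File "bowlfit.py", line 4, in fit
    P=np.array([plane(m,a,b,z) for a,b in c])[:,:2]
      ~~~~~~~~~~~~~~~~~~~~~~~~~~~~~~~~~~~~~~~^^^^^^
IndexError: too many indices for array: array is 1-dimensional, but 2 were indexed
```

Run:
```python
from bowlfit import *
s=sense()
m=camera_model("wrist");im=cv2.imread("pics/w8.png")[:,:,::-1].copy()
v=im.copy();best=(.5985,.0078)
for c in blobs(im,(92,45,12),(118,255,255),800):
    print(c.mean(0),c.min(0),c.max(0))
    k=(c[:,1]<138)
    if k.sum()<30 or abs(c.mean(0)[0]-324)>60:continue
    x,e,g=fit(c[k],m,.048,.052);print(x,e,g,tomm(np.r_[x,.048]-s['tcp_pos']))
    k=(c[:,1]<138)&(c[:,1]>60)
    x,e,g=fit(c[k],m,.048,.052);print(x,e,g,tomm(np.r_[x,.048]-s['tcp_pos']))
for a in np.linspace(0,6.28,200):
    for r,col in((.052,(255,255,0)),(.046,(0,255,0))):
        p=proj(m,[best[0]+r*np.cos(a),best[1]+r*np.sin(a),.048]).round().astype(int)
        if 0<=p[0]<640 and 0<=p[1]<400: v[p[1],p[0]]=col
cv2.imwrite("pics/o8.png",cv2.resize(v[0:200,200:450],None,fx=3,fy=3,interpolation=0)[:,:,::-1])
```

```text
[323.02304965 211.13829787] [235 140] [410 281]
[322.94527363  55.30597015] [255   0] [391 126]
[0.60047879 0.00739711] 0.0032023947424777333 (array([0.60257797, 0.00842825]), np.float64(0.04904425911482259)) [  -1.95501771 -106.58903769  117.58693374]
[0.5982092  0.00633938] 0.0004274806252204126 (array([0.59954988, 0.00697051]), np.float64(0.05082364009846643)) [  -1.90836836 -109.09257069  117.58698251]
```

View pics/o8.png

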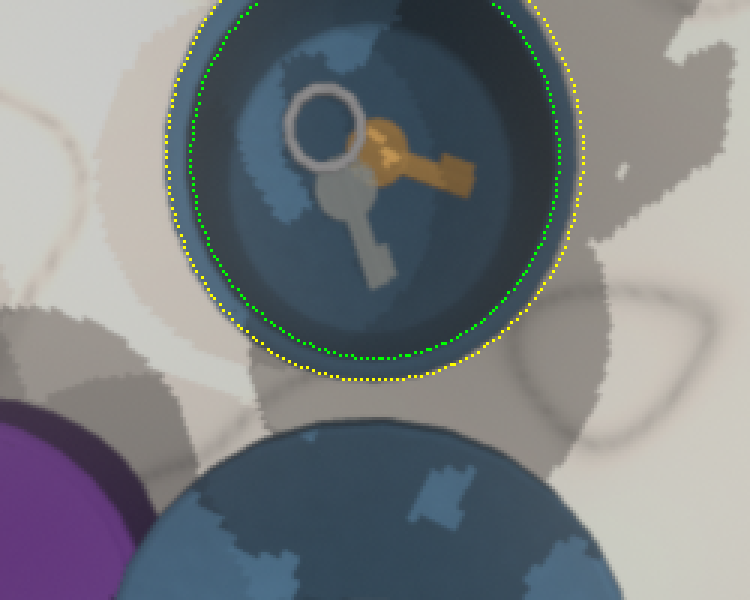

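The bowl is confirmed at about (0.5985, 0.0070). I'll move over it and lower to just above the rim.

Request:
{"op": "apply_moves", "data": {
  "moves": [
    [0, -30, 0, 0],
    [-1, -65, 0, 0],
    [-1.4, -95, 5, 0],
    [-1.4, -108.4, 20, 0],
    [-1.4, -108.4, 38, 0],
    [-1.4, -108.4, 46, 0],
    [-1.4, -108.4, 46, 0],
    [-1.4, -108.4, 46, 0]
  ]
}}

```text
time: 8.35
tcp_pos: [0.5999, 0.0069, 0.12]
tcp_rot: [0.0, 0.53, 0.848, 0.0]
ft_force: [0.3, 0.6, -3.9]
gripper_width: 0.0181
```

Run:
```python
from h import *
s=sense();print(s['time'],s['tcp_pos'],s['tcp_rot'],s['gripper_width'],s['ft_force'])
print(tomm(np.array([.5985,.0070,.1055])-s['tcp_pos']))
cv2.imwrite("pics/s9.png",cv2.resize(camera("scene")[110:280,190:410],None,fx=3,fy=3,interpolation=2)[:,:,::-1])
cv2.imwrite("pics/w9.png",camera("wrist")[:,:,::-1])
```

```text
8.35 [0.59991001 0.00694279 0.1199578 ] [3.58031426e-04 5.29563975e-01 8.48269909e-01 1.69875785e-04] 0.018101067511620165 [ 0.34255744  0.6474124  -3.89696072]
[ 0.67674372 -1.25131524 14.4566789 ]
```

View pics/s9.png

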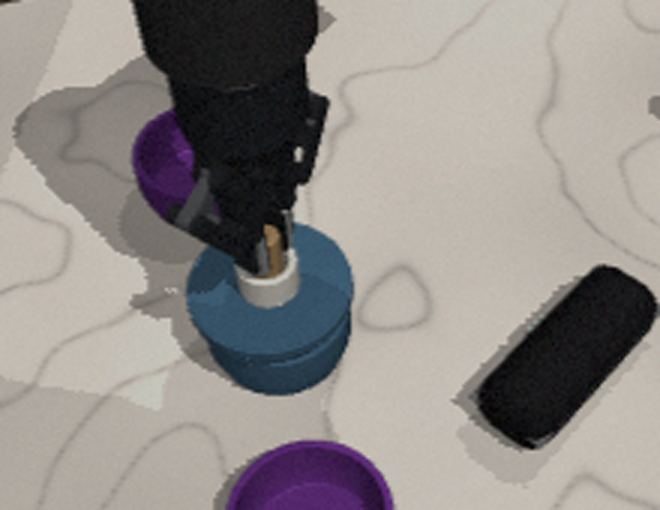

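View pics/w9.png

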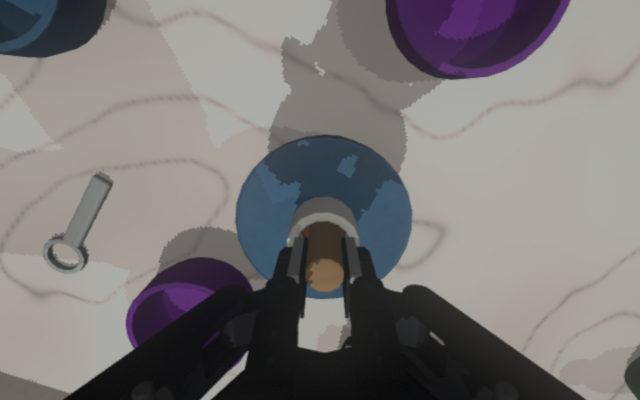

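In both views the lids sit centred over the bowl. Lowering in stages while watching the force.

Request:
{"op": "apply_moves", "data": {
  "moves": [
    [0.5, -1, 0, 0],
    [0.5, -1, 3, 0],
    [0.5, -1, 6, 0],
    [0.5, -1, 9, 0],
    [0.5, -1, 9, 0],
    [0.5, -1, 9, 0]
  ]
}}

```text
time: 9.05
tcp_pos: [0.5982, 0.0065, 0.1101]
tcp_rot: [-0.0, 0.53, 0.848, -0.0]
ft_force: [0.3, -0.4, -2.2]
gripper_width: 0.0183
```

Request:
{"op": "apply_moves", "data": {
  "moves": [
    [0, 0, 1.5, 0],
    [0, 0, 3, 0],
    [0, 0, 4, 0],
    [0, 0, 4, 0],
    [0, 0, 4, 0]
  ]
}}

```text
time: 9.55
tcp_pos: [0.5983, 0.0065, 0.1063]
tcp_rot: [-0.0, 0.53, 0.848, -0.0]
ft_force: [-0.3, 0.2, -3.0]
gripper_width: 0.0182
```

Request:
{"op": "apply_moves", "data": {
  "moves": [
    [0, 0, 0.6, 0],
    [0, 0, 1.2, 0],
    [0, 0, 1.2, 0],
    [0, 0, 1.2, 0]
  ]
}}

```text
time: 9.95
tcp_pos: [0.5984, 0.0067, 0.1056]
tcp_rot: [0.0, 0.53, 0.848, 0.0]
ft_force: [-2.7, 1.5, 3.4]
gripper_width: 0.0182
```

Contact came exactly at the seated height (0.1056 m). Releasing.

Request:
{"op": "apply_moves", "data": {
  "moves": [
    [0, 0, 0, 0],
    [0, 0, 0, 0],
    [0, 0, 0, 0],
    [0, 0, 0, 0],
    [0, 0, 0, 0],
    [0, 0, -15, 0],
    [0, 0, -35, 0],
    [0, 0, -40, 0]
  ],
  "fingers": 0
}}

```text
time: 10.75
tcp_pos: [0.5994, 0.0067, 0.1472]
tcp_rot: [0.001, 0.53, 0.848, 0.001]
ft_force: [-0.2, -0.3, 0.3]
gripper_width: 0.0853
```

Request:
{"op": "apply_moves", "data": {
  "moves": [
    [0, 0, 0, 0],
    [0, 0, 0, 0]
  ]
}}

```text
time: 10.95
tcp_pos: [0.5978, 0.0065, 0.1445]
tcp_rot: [-0.0, 0.53, 0.848, -0.0]
ft_force: [-0.1, -0.0, -0.2]
gripper_width: 0.0852
```

Run:
```python
from bowlfit import *
s=sense();print(s['time'],s['tcp_pos'],s['tcp_rot'],s['gripper_width'],s['ft_force'])
m=camera_model("wrist");im=camera("wrist");cv2.imwrite("pics/w10.png",im[:,:,::-1])
cv2.imwrite("pics/s10.png",cv2.resize(camera("scene")[110:280,190:410],None,fx=3,fy=3,interpolation=2)[:,:,::-1])
for c in blobs(im,(95,60,20),(115,255,255),4000):
    P=np.array([plane(m,u,v,.058) for u,v in c]); cc,r=circ(P)
    print(c.mean(0).round(),cc.round(4),r.round(4),np.abs(np.hypot(*(P[:,:2]-cc).T)-r).max(),tomm(np.r_[cc,.08]-s['tcp_pos']))
for c in blobs(im,(5,70,60),(25,255,255),100):
    (q,rr)=cv2.minEnclosingCircle(c);X=plane(m,*q,.11);print("knob",q,rr,X,tomm(X-s['tcp_pos']))
```

```text
10.95 [0.59783996 0.00654025 0.14445481] [-3.23784550e-04  5.30007878e-01  8.47992648e-01 -1.18303666e-04] 0.08524252222764377 [-0.12535777 -0.04501797 -0.21150342]
[323. 199.] [0.5976 0.0044] 0.056 0.0007489706208700098 [-1.8562384  -1.06765777 64.45563898]
[54. 30.] [ 0.5637 -0.2075] 0.027 0.017998213724994293 [-177.44819255 -124.40757403   64.55891836]
knob (324.5, 236.5) 15.182326316833496 [0.59802617 0.00569605 0.11      ] [-0.85472764 -0.15335062 34.45471564]
```

View pics/s10.png

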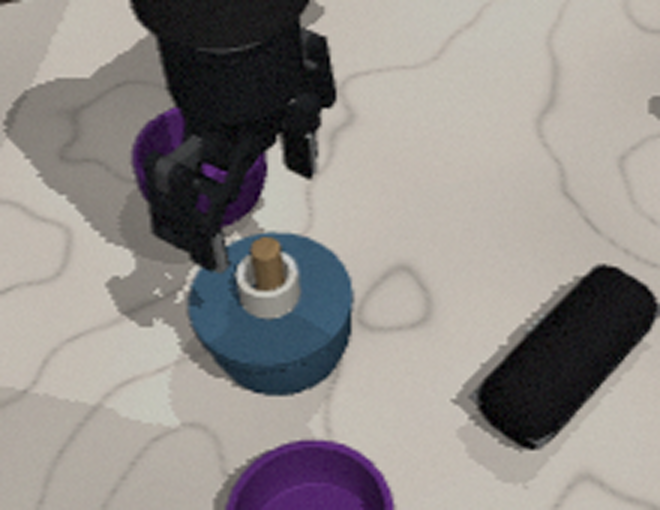

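View pics/w10.png

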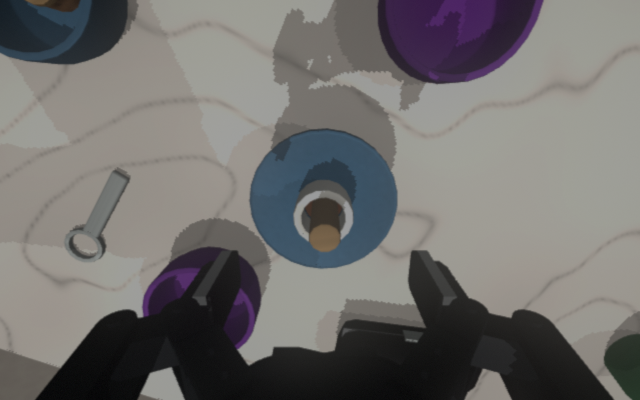

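Lid pair is seated flat; knob at (324,237), collar about 1.7 mm to tool −x. Descending around the collar.

Request:
{"op": "apply_moves", "data": {
  "moves": [
    [-1.7, -0.8, 10, 0],
    [-1.7, -0.8, 25, 0],
    [-1.7, -0.8, 42, 0],
    [-1.7, -0.8, 55, 0],
    [-1.7, -0.8, 62, 0],
    [-1.7, -0.8, 66, 0],
    [-1.7, -0.8, 66, 0],
    [-1.7, -0.8, 66, 0]
  ]
}}

```text
time: 11.85
tcp_pos: [0.5987, 0.0048, 0.0795]
tcp_rot: [0.0, 0.53, 0.848, 0.0]
ft_force: [-0.7, 0.2, 0.0]
gripper_width: 0.086
```

Run:
```python
from bowlfit import *
s=sense();print(s['time'],s['tcp_pos'],s['ft_force'])
m=camera_model("wrist");im=camera("wrist");cv2.imwrite("pics/w11.png",im[:,:,::-1])
for c in blobs(im,(95,60,20),(115,255,255),4000):
    P=np.array([plane(m,u,v,.058) for u,v in c]); cc,r=circ(P)
    print(c.mean(0).round(),cc.round(4),r.round(4),np.abs(np.hypot(*(P[:,:2]-cc).T)-r).max(),tomm(np.r_[cc,.08]-s['tcp_pos']))
```

```text
11.85 [0.59867517 0.00477446 0.07954557] [-0.67248533  0.20813498  0.04996229]
[325. 239.] [0.5962 0.0033] 0.049 0.030812061984374632 [-0.21014503 -2.81731819 -0.45734627]
```

View pics/w11.png

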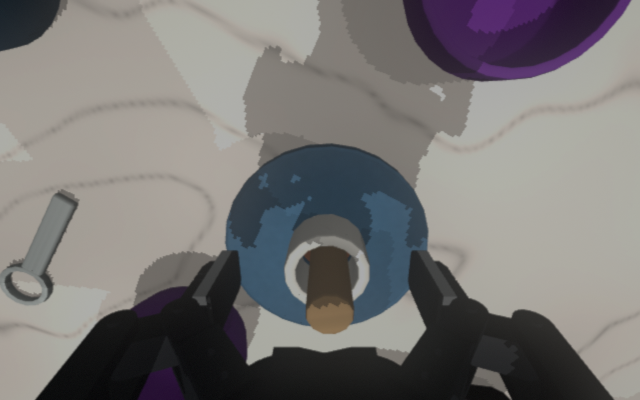

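Collar at (328,270) sits between the jaws within about 1 mm. Closing gently.

Request:
{"op": "apply_moves", "data": {
  "moves": [
    [0.5, 0, 0, 0],
    [0.5, 0, 0, 0],
    [0.5, 0, 0, 0],
    [0.5, 0, 0, 0],
    [0.5, 0, 0, 0],
    [0.5, 0, 0, 0],
    [0.5, 0, 0, 0],
    [0.5, 0, 0, 0]
  ],
  "fingers": 255,
  "grip_force": 40
}}

```text
time: 12.7
tcp_pos: [0.5983, 0.0052, 0.0796]
tcp_rot: [0.0, 0.53, 0.848, 0.0]
ft_force: [-2.0, 0.9, 6.1]
gripper_width: 0.0398
```

Run:
```python
from bowlfit import *
s=sense();print(s['time'],s['tcp_pos'],s['ft_force'],s['gripper_width'])
im=camera("wrist");cv2.imwrite("pics/w12.png",im[:,:,::-1])
```

```text
12.7 [0.59834098 0.00517603 0.07958627] [-2.00472593  0.93038103  6.08760934] 0.039807081011747944
```

View pics/w12.png

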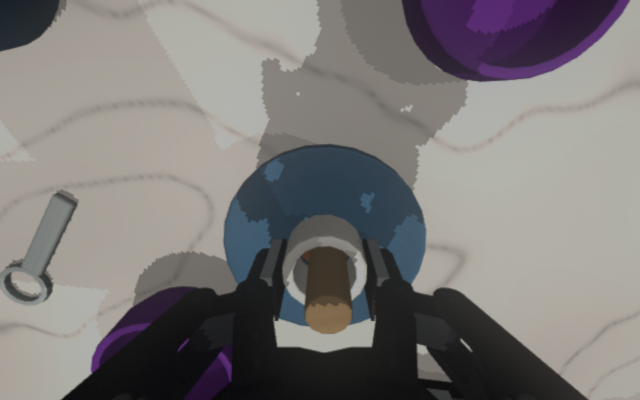

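Request:
{"op": "apply_moves", "data": {
  "moves": [
    [0, 0, -1, 0],
    [0, 0, -3, 0],
    [0, 0, -6, 0],
    [0, 0, -10, 0],
    [0, 0, -14, 0],
    [0, 0, -18, 0],
    [0, 0, -18, 0],
    [0, 0, -18, 0]
  ]
}}

```text
time: 13.55
tcp_pos: [0.5981, 0.0051, 0.0973]
tcp_rot: [0.0, 0.53, 0.848, 0.0]
ft_force: [-0.2, -0.2, -2.4]
gripper_width: 0.04
```

Run:
```python
from bowlfit import *
s=sense();print(s['time'],s['tcp_pos'],s['ft_force'],s['gripper_width'])
im=camera("wrist");cv2.imwrite("pics/w13.png",im[:,:,::-1])
cv2.imwrite("pics/s13.png",cv2.resize(camera("scene")[110:280,190:410],None,fx=3,fy=3,interpolation=2)[:,:,::-1])
```

```text
13.55 [0.59807652 0.00513302 0.097268  ] [-0.20530195 -0.18545842 -2.44484642] 0.03995205025518047
```

View pics/s13.png

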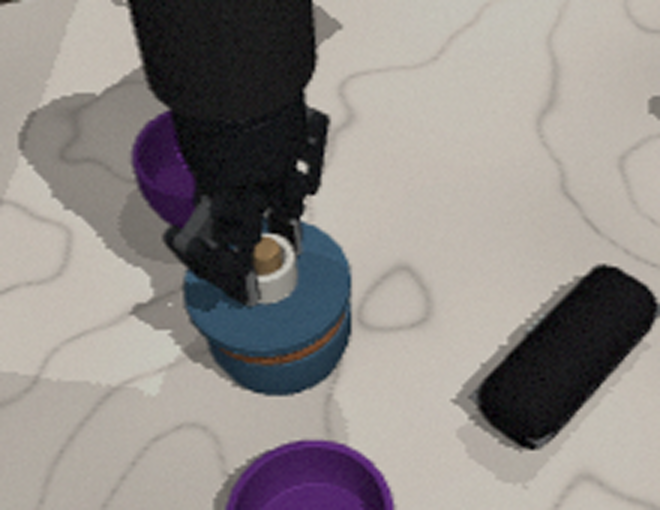

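View pics/w13.png

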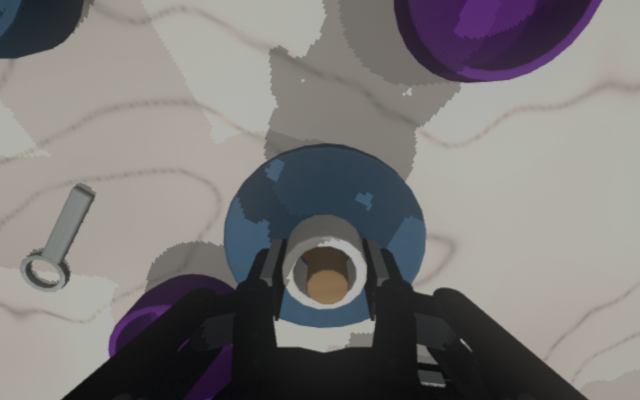

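The outer lid rises alone and the wooden flange stays on the bowl rim. Raising it further.

Request:
{"op": "apply_moves", "data": {
  "moves": [
    [0, 0, -8, 0],
    [0, 0, -20, 0],
    [0, 0, -38, 0],
    [0, 0, -58, 0],
    [0, 0, -78, 0],
    [0, 0, -92, 0],
    [0, 0, -100, 0],
    [0, 0, -100, 0]
  ]
}}

```text
time: 14.45
tcp_pos: [0.5986, 0.0052, 0.1985]
tcp_rot: [0.001, 0.53, 0.848, 0.001]
ft_force: [0.2, -0.2, -1.7]
gripper_width: 0.04
```

Request:
{"op": "apply_moves", "data": {
  "moves": [
    [0, 0, 0, 0],
    [0, 0, 0, 0],
    [0, 0, 0, 0]
  ]
}}

```text
time: 14.75
tcp_pos: [0.5977, 0.005, 0.1961]
tcp_rot: [-0.001, 0.53, 0.848, -0.001]
ft_force: [0.3, 0.3, -1.6]
gripper_width: 0.0398
```

Run:
```python
from bowlfit import *
s=sense();print(s['time'],s['tcp_pos'],s['tcp_rot'],s['ft_force'],s['gripper_width'],s['qd'].round(3))
im=camera("wrist");cv2.imwrite("pics/w14.png",im[:,:,::-1])
sc=camera("scene")
m=camera_model("scene")
print("knob exp",proj(m,[.598,.0065,.110]),"flange",proj(m,[.598,.0065,.053]),"skirt",proj(m,[.598,.005,.049+s['tcp_pos'][2]-.0796]))
cv2.imwrite("pics/s14.png",cv2.resize(sc[60:280,170:410],None,fx=2.7,fy=2.7,interpolation=2)[:,:,::-1])
cv2.imwrite("pics/sf.png",sc[:,:,::-1])
```

```text
14.75 [0.59765876 0.00502489 0.19613385] [-5.68887599e-04  5.29951495e-01  8.48027552e-01 -5.99739237e-04] [ 0.27215514  0.26081293 -1.64352037] 0.0398396336714377 [ 0.001  0.     0.003  0.002 -0.002  0.001]
knob exp [277.29452892 191.64891332] flange [280.13151547 209.01478338] skirt [273.43003614 172.79435639]
```

View pics/s14.png

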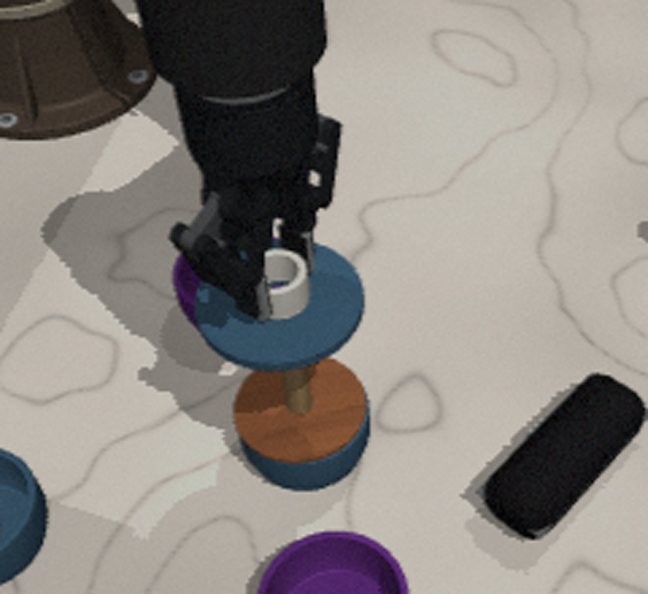

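View pics/w14.png

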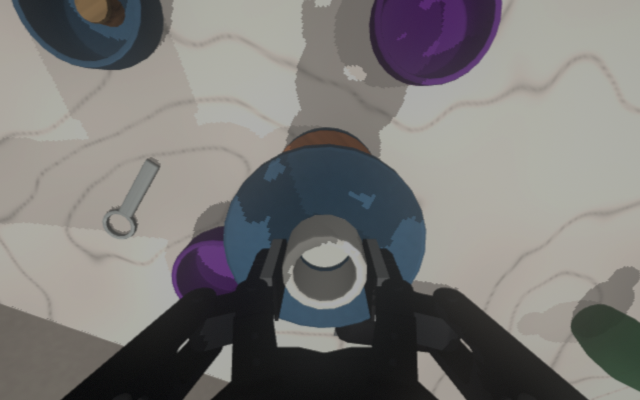

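View pics/sf.png

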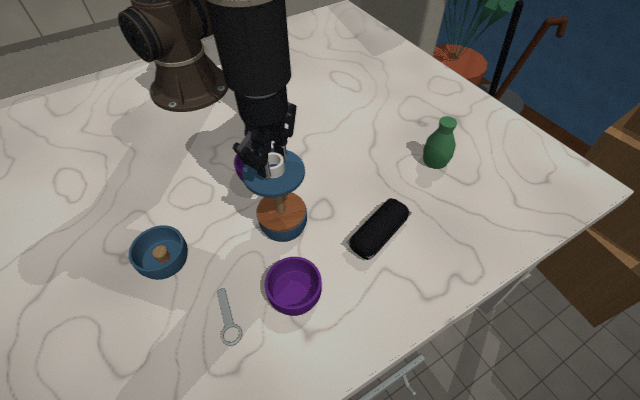

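The wooden lid sits flat on the keys bowl, around (282,215), and the outer lid is held level about 55 mm above the knob. The other objects look where they were. Handing in.

```bash
python3 -c "
from station import *
print(close_job())"
```

```text
the job is handed in; nothing more can be done
None
```

The job is done and handed in at about 15 s of the 48 s allowed. I carried both lids by the knob to the keys bowl, which is the middle blue one near (0.598, 0.007). They met the rim at the expected seated height of 0.1056 m. I then took the outer lid by its collar and lifted it off alone.

**Last checks:**
- **Inner lid:** the scene picture shows it flat on the keys bowl.
- **Outer lid:** it is level in the gripper at 40 mm opening. The wrist force is −1.6 N, which matches one lid. By arm travel, the skirt is about 55 mm above the knob's top.
- **Surroundings:** the other objects look unmoved to the eye; I did not measure them again.

**Disagreements:**
- **Bowl position:** views differed by 2–4 mm, so I used the settled wrist views.
- **Gripper opening:** readings were about 2 mm under the true diameters, 18 mm for the 20 mm knob and 40 mm for the 42 mm collar.

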